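Hang the work lamp by its snap hook from the eye of the bench stand

ROBOT

A 6-joint arm with a two-finger parallel gripper is mounted at the origin on the work surface. World frame = base frame: x ahead of the robot, y to its left, z up, the work surface at z = 0. Lengths are in m, angles in degrees, forces in N, time in s.
With the tool pointing down it reaches from about 0.4 to 0.825 m from the base axis. Payload 7 kg.
Tool frame: the origin (TCP) lies midway between the tips of the shut fingers; the grasp point (between the pads) lies 19 mm behind it (ctrl.grip_point_offset is the distance from the TCP to the grasp point, in m); x points along the fingers, y is the direction in which the jaws open and shut, and the axes are right-handed (so a half turn about x gives the same grasp; the last joint's range is limited). The gripper opens to 88 mm and grips with 3 to 60 N. Pads are 19 mm wide; open, the fingers measure 130 mm over their backs; the gripper's body (78 mm by 193 mm) begins 47 mm behind the grasp point.
Start: joints at [-51.732, 20.546, 0.682, 0, -70.136, -16.507], TCP at [0.25, -0.627, 0.227] pointing down, gripper open.
Joint ranges: [-176.03, 176.03], [-82.01, 121.73], [-58.28, 71.71], [-173.87, 95.51], [-174.79, -0.11], [-173.66, 173.66]. Speed limits (degrees/s): [136.94, 136.94, 172.46, 180, 180, 180].

INTERFACE

Orientations are given as [roll, pitch, yaw] about the fixed x, y, z axes, in that order (R = Rz(yaw) Ry(pitch) Rx(roll)).
In Python, from plant import ctrl gives the robot as it stands.
- The arm moves only by the tool drive_tool, never from a script. Its argument "plan" is a list of rows, each a list of 3 entries, a list of its own where there are three numbers: the shift along the tool's x, y, z in m, then the turn, a rotation vector about the tool's x, y, z in degrees, then the opening, from 0 (shut) to 1 (fully open). In form: [[[dx, dy, dz], [wx, wy, wz], grip], ...]. A call has 1 to 20 rows; each row is the pose to reach, as a shift and turn from the pose measured when the call began, along the tool's axes at that moment; what a row does not reach only later rows make up. A row lasts 1/12 s, in which the tool goes at most 41.7 mm and 7.16 degrees, less where a joint would pass 70% of its speed; a pose out of reach is approached as far as the arm can. A call with a gripper value outside its range is refused whole. The fingers move at their own pace and stop on an object; the grip force is fixed at half the most. Time passes only in rows, so rows that repeat a pose let the fingers close. It gives the time, the measured TCP pose, the force and the opening at its end, in the units of the state.
- ctrl.get_obs(): the state, without advancing time (a new reading comes with each control period).
- ctrl.snapshot(name): name is "scene" or "top" or "wrist"; returns the picture (420x560x3 uint8, blue, green, red); there is no depth.
- ctrl.get_calibration(name): a dict with "fx", "fy", "cx", "cy" (pixels), "R" (3x3) and "t" (3): a world point X has camera coordinates R X + t. Camera axes: x right, y down, z forward; pixel columns grow to the right and rows downward; lengths in m; the calibration is good to about 2 mm. The wrist camera is an equidistant fisheye: a pixel r from the principal point sees the ray r / f radians off the axis. A picture is of the moment at which its call begins: read the wrist's pose just before it. get_calibration takes no time and is no camera call; for the wrist camera it gives the pose at the moment of the call.
- ctrl.close_job(): hands the job in, once; it reports no verdict.
Trained networks look in the newest picture that a camera, given by its name, has taken for a name from the list of things; names that differ only in an ending like _2 or _b are one class to them, and where a whole thing is asked for, a point or a joint stands for the part that bears it (a point fixed in the world has none). Each returns a list of dicts, best first, with "confidence" (0 to 1); they miss things now and then, are a little off and sometimes report something else, mostly with a low value. They report only what shows in the picture. A call takes as long as a camera call. They do not tell look-alikes from the thing itself.
- ctrl.cut_out(camera, name): "pixels" (420x560 bool, what is visible of it) and "pixel" ([column, row] in pixels, amid what is visible of it).
- ctrl.landmark_of(camera, name): "pixel" ([column, row] in pixels: a listed point, or the origin of a listed thing).
The state is a dict: "clock": time; "joint_pos": joint angles; "qvel": joint speeds; "tau": joint torques, N m; "tool_pos": TCP position; "orientation": TCP orientation; "force": force on the tool from outside, world axes, zero at the start; "moment": the same for the moment, N m; "opening": finger opening in m.
Only numpy, scipy, OpenCV 4.12 (cv2) and the standard library are available. Lean on these libraries where they do the work, as an engineer would, in place of code of your own. Each camera call takes 0.05 s, during which the arm holds its last target. There are 200 camera calls.

TASK

Hang the work lamp from the eye of the bench stand so that it lights the gearbox: pick it up, press its hook's red sprung gate over the free rim of the eye, let it down until the gate has snapped shut under the rim, and only then let go so that the lamp hangs straight and still. Go by feel, for the height of the arm is not known exactly: never bear on the stand with more than 20 N, and leave the other parts on the bench where they are.

Things in the scene. Friction and masses are not known exactly. Their poses are not given: they have to be found in the camera images.
- lamp_center (a point): Battery work lamp, upright on the bench: yellow box 34 x 52 mm on a black foot 36 x 56 mm, steel snap hook on top; 168 mm tall, 0.2 to 0.45 kg. Point on its upright axis, 84 mm above the underside. Axes, same for all lamp points: z up, x in the hook's plane towards its mouth and gate, y across. Lamp sizes below: mm, x from the axis, z from the underside; box top z 95.
- lamp_grip (a point): Point at lamp x -31, y 0, z 148: middle of the hook's broad upright back plate (x -42 to -20, z 100 to 168). The whole hook is a flat plate 12 mm thick in y; a good place to pinch it, across y, from above.
- hook_seat (a point): Point at lamp x 0, y 0, z 152: where the centre of the eye's 10 mm rim lies when the hook hangs on it. The crown runs above it (z 157 to 168), sloping down towards the back; the nose hangs from the crown's other end, x 9 to 19, its tip at z 146. The mouth is below the nose tip, down to z 100, closed by the gate.
- beak (a point): Point at lamp x 29, y 0, z 146: underside of the flat beak that juts out from the nose tip (x 19 to 35, z 146 to 152, 12 mm wide). With this point set down on top of the rim, the shut gate and the lamp's box stand 6 mm clear of the rim's side.
- lamp_gate (a joint): Angle (rad) of the red gate, an 8 mm bar pivoted at lamp x 14, z 104, upright to z 145 when shut (0); swings only inwards, towards the back, to 0.75, against a spring: some 4 N at its tip to start, 6 N wide open. From beak on rim, up 3 mm and 29 mm on along x opens it to 0.65; then, let down, the rim rises behind the nose and the gate flicks shut under it about 4 mm before the crown sits.
- stand: Bench stand, fixed: grey foot 96 mm across, 22 mm post 335 mm high; origin under the foot's centre, z up. A clamp boss on the post carries a level arm along the stand's -x (to the robot), ending in an eye lying level: ring of 10 mm round steel, 40 mm hole, centre 125 mm from the post. The arm is clamped anywhere: rim centre line 215 to 285 mm above the bench, not measured, to be felt or seen.
- rim_foot (a point): Point on the bench plumb below the middle of the eye's free (outer) rim's centre line, 150 mm from the post axis along the stand's -x; axes as the stand's. The hook goes on from outside, its mouth facing the stand's +x (towards the post), its plane along the arm.
- can_center (a point): Yellow and black spray can, 52 mm across, 150 mm high, standing on the bench; point half-way up. To be left alone.
- piston_center (a point): Steel gearbox piston standing on its 68 mm flange, 90 mm high; point half-way up. To be left alone.
- bearing_center (a point): Steel bearing ring lying on the bench, 72 mm across, 20 mm high; point half-way up. To be left alone.
Not all that is in view belongs to the job. Leave any orange look-alike of the part that bears lamp_center alone.

How it is judged:
By the outcome, as a careful person would: the job done as asked, in the order asked, and still so for the second after the job is handed in, with the robot touching nothing.
It also fails if it takes over 72 s, if anything falls off the work surface, if the arm or the gripper's body presses on something with over 40 N, if the wrist force passes 120 N, or if a joint passes its speed limit or range.

## Working session

There is one attempt and no reset: what is moved stays moved. The work goes in short steps, Python scripts to look and compute and a tool call to move; the robot and the scene stay as the last step left them, time stands still between calls to the robot, and variables do not carry over. Pictures are saved under pics/ and viewed, about 8 in all and at most 12, crops included, and the job is handed in when it is done.

Besides the shell and the picture viewer there is one more tool, called after "Emit:" as a command line: name --argument value ..., lists and objects as JSON in quotes. drive_tool: Moves the arm, as the interface text tells. Its arguments: {"type":"object","properties":{"plan":{"type":"array","items":{"type":"array"}}},"required":["plan"]}

```bash
mkdir -p pics; ls
cat > h.py <<'E'
import numpy as np, cv2
from plant import ctrl
from scipy.spatial.transform import Rotation as Rn
def ray(cam,px,cal=None):
    c=cal or ctrl.get_calibration(cam); R=np.array(c["R"]);t=np.array(c["t"])
    u=(px[0]-c["cx"])/c["fx"];v=(px[1]-c["cy"])/c["fy"]
    if cam=="wrist":
        r=np.hypot(u,v);d=np.array([u/r*np.sin(r),v/r*np.sin(r),np.cos(r)]) if r>1e-9 else np.array([0,0,1.])
    else: d=np.array([u,v,1.]);d/=np.linalg.norm(d)
    return -R.T@t, R.T@d
def tri(rays):
    A=np.zeros((3,3));b=np.zeros(3)
    for o,d in rays:
        P=np.eye(3)-np.outer(d,d);A+=P;b+=P@o
    x=np.linalg.solve(A,b);return x,[np.linalg.norm((np.eye(3)-np.outer(d,d))@(x-o)) for o,d in rays]
def atz(r,z): o,d=r; return o+d*(z-o[2])/d[2]
def proj(cam,X):
    c=ctrl.get_calibration(cam);p=np.array(c["R"])@X+np.array(c["t"])
    if cam=="wrist":
        r=np.arctan2(np.hypot(p[0],p[1]),p[2]);h=np.hypot(p[0],p[1]);return c["cx"]+c["fx"]*r*p[0]/h,c["cy"]+c["fy"]*r*p[1]/h
    return c["cx"]+c["fx"]*p[0]/p[2],c["cy"]+c["fy"]*p[1]/p[2]
E
python3 - <<'E'
from h import *
o=ctrl.get_obs();print(o)
names=["lamp_center","lamp_grip","hook_seat","beak","stand","rim_foot","can_center","piston_center","bearing_center"]
for cam in("scene","top","wrist"):
    im=ctrl.snapshot(cam);cv2.imwrite(f"pics/{cam}0.png",im)
    print(cam)
    c=ctrl.get_calibration(cam);print({k:np.round(v,3).tolist() for k,v in c.items()})
    for n in names:
        print(n,[(np.round(d["pixel"],1).tolist(),round(d["confidence"],2)) for d in ctrl.landmark_of(cam,n)])
E
python3 -c "
import cv2,numpy as np
a=cv2.imread('pics/scene0.png');b=cv2.imread('pics/top0.png')
"
```

```text
pics
{'clock': 0.0, 'joint_pos': array([-5.17319676e+01,  2.05923087e+01,  6.34684581e-01, -1.94750066e-02,
       -7.01355400e+01, -1.65068524e+01]), 'qvel': array([ 0.0318344 ,  0.13609656, -0.04162756, -0.00245606,  0.10828946,
        0.08606683]), 'tau': array([ 1.01260839e-04, -5.82712483e+01,  2.93061340e+01,  6.99703708e+00,
        7.14753172e-03, -1.45459826e-04]), 'tool_pos': array([ 0.25004505, -0.62646422,  0.22562177]), 'orientation': array([ 95.39076082,  89.90505352, 117.14530832]), 'force': array([-0.40952165, -0.47714413, -0.12003574]), 'moment': array([-0.02029046,  0.04715605,  0.00237988]), 'opening': 0.08768115485282195}
scene
{'fx': 503.367, 'fy': 503.367, 'cx': 278.431, 'cy': 209.614, 'R': [[-0.434, 0.901, -0.019], [0.553, 0.25, -0.795], [-0.711, -0.355, -0.607]], 't': [0.238, -0.207, 1.555]}
lamp_center [([151.1, 199.0], 0.81), ([168.5, 223.5], 0.77), ([148.7, 176.4], 0.35)]
lamp_grip [([179.3, 195.8], 0.77), ([156.3, 172.5], 0.66)]
hook_seat [([163.2, 201.5], 0.68), ([146.9, 175.5], 0.63)]
beak [([135.7, 182.8], 0.94), ([151.7, 209.1], 0.68)]
stand [([278.8,
[... 438 characters left out ...]
50.9, 251.1], 0.66), ([422.5, 216.9], 0.61)]
hook_seat [([387.0, 174.5], 0.87), ([430.2, 203.9], 0.83)]
beak [([433.1, 194.2], 0.92), ([387.2, 164.6], 0.66), ([130.6, 249.4], 0.33)]
stand [([250.7, 170.9], 0.66)]
rim_foot []
can_center [([346.2, 249.5], 0.65), ([129.6, 251.6], 0.43)]
piston_center [([351.1, 248.2], 0.65), ([418.3, 275.0], 0.63)]
bearing_center [([129.2, 251.6], 0.94), ([253.2, 171.1], 0.24)]
wrist
{'fx': 325.192, 'fy': 325.192, 'cx': 279.543, 'cy': 209.042, 'R': [[-0.37, 0.929, -0.0], [0.9, 0.359, 0.248], [0.231, 0.092, -0.969]], 't': [0.675, -0.031, 0.388]}
lamp_center []
lamp_grip []
hook_seat []
beak []
stand []
rim_foot []
can_center []
piston_center []
bearing_center []
```

View pics/scene0.png

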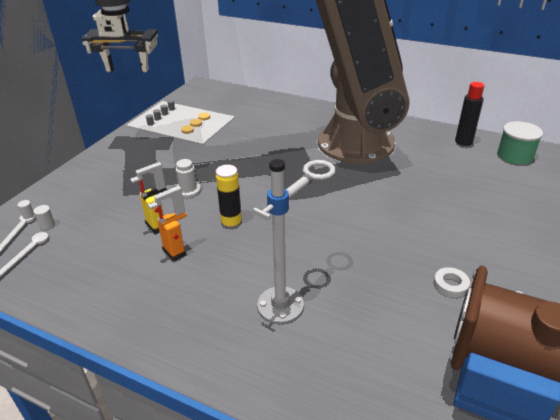

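View pics/top0.png

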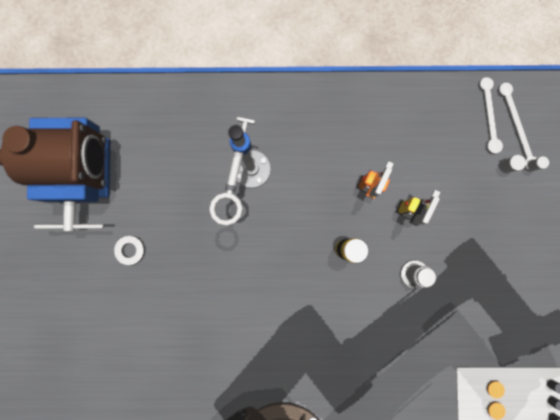

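The scene picture shows the yellow lamp at (151,205) with the orange look-alike at (172,235), the can at (229,197), the piston at (186,178) and the bearing at (452,282). The stand foot is at (281,303) and its eye at (319,170). In the top picture the yellow lamp is at (415,207) and the orange one at (375,183). The eye is at (226,209) and the stand foot at (256,168).

Candidates for the lamp are yellow at scene (151,205)/top (415,207) and orange at scene (172,235)/top (375,183). The can also has yellow, at (229,197). I choose the yellow box with the snap hook.

Run:
```python
from h import *
S={"grip":(156.3,172.5),"seat":(146.9,175.5),"beak":(135.7,182.8)}
T={"grip":(422.5,216.9),"seat":(430.2,203.9),"beak":(433.1,194.2)}
Z={"grip":.148,"seat":.152,"beak":.146}
for k in S:
    a,b=ray("scene",S[k]),ray("top",T[k]);x,e=tri([a,b]);print(k,x.round(4),np.round(e,4),"S",atz(a,Z[k]).round(4),"T",atz(b,Z[k]).round(4))
# eye ring: fit ellipse by bright mask around
for cam,c,r in(("scene",(319,170),22),("top",(226,209),24)):
    im=cv2.imread(f"pics/{cam}0.png");x0,y0=c[0]-r,c[1]-r
    cr=im[y0:y0+2*r,x0:x0+2*r];g=cr.min(2)
    _,m=cv2.threshold(g,0,255,cv2.THRESH_OTSU)
    cs,h=cv2.findContours(m,cv2.RETR_CCOMP,cv2.CHAIN_APPROX_NONE)
    for q,hh in zip(cs,h[0]):
        if len(q)>20:
            e=cv2.fitEllipse(q);print(cam,len(q),"hole" if hh[3]>=0 else "outer",np.add(e[0],(x0,y0)).round(1),np.round(e[1],1),round(e[2]))
st=ctrl.cut_out("top","stand") ;ss=ctrl.cut_out("scene","stand")
print([(d["confidence"],d["pixel"],d["pixels"].sum()) for d in st+ss])
print("foot S",atz(ray("scene",(281,303)),.01),"T",atz(ray("top",(256,169)),.01))
a=cv2.imread("pics/scene0.png")[150:270,110:350];b=cv2.imread("pics/top0.png")[100:250,200:460]
a=cv2.resize(a,(600,300),interpolation=cv2.INTER_CUBIC);b=cv2.resize(b[:, :],(520,300),interpolation=cv2.INTER_CUBIC)
b=cv2.copyMakeBorder(b,0,0,0,80,cv2.BORDER_CONSTANT)
cv2.imwrite("pics/crop1.png",np.vstack([a,b]))
```

```text
grip [ 0.5632 -0.3056  0.1447] [0.0008 0.0008] S [ 0.5673 -0.3028  0.148 ] T [ 0.5627 -0.3037  0.148 ]
seat [ 0.5887 -0.3171  0.1497] [0.0033 0.0033] S [ 0.5912 -0.3106  0.152 ] T [ 0.5902 -0.3193  0.152 ]
beak [ 0.612  -0.3302  0.1395] [0.0008 0.0008] S [ 0.6191 -0.3219  0.146 ] T [ 0.6117 -0.3284  0.146 ]
scene 31 outer [301.4 181.7] [ 7.  14.5] 44
scene 73 outer [318.9 168.4] [18.4 31. ] 92
scene 49 hole [318.7 168.6] [11.4 22.6] 91
top 92 outer [225.4 208.1] [31.3 32.9] 23
top 64 hole [225.5 208.5] [23.1 23.2] 20
[(0.87, [241.8, 171.2], np.int64(2309)), (0.58, [279.0, 238.9], np.int64(3729))]
foot S [0.69686834 0.07754827 0.01      ] T [0.69378169 0.06248293 0.01      ]
```

View pics/crop1.png

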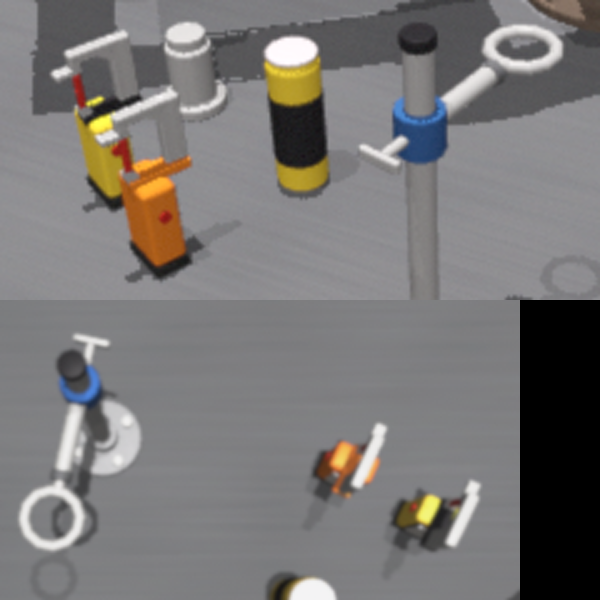

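The crop shows the yellow lamp with steel hook and red gate at scene (150,200), with the orange twin beside it at (172,235), so the choice stands. The eye is at the robot side of the post.

Run:
```python
from h import *
r,e=tri([ray("scene",(318.7,168.6)),ray("top",(225.5,208.5))]);print("ring",r,e)
p,e=tri([ray("scene",(277,165)),ray("top",(236,132))]);print("posttop",p,e)
f,e=tri([ray("scene",(281,303)),ray("top",(254.5,168.5))]);print("foot",f,e)
for cam in("scene","top"):
    for X in([*p[:2],.335],[*p[:2],0],r): print(cam,np.round(proj(cam,np.array(X)),1))
d=p[:2]-r[:2];print("len",np.linalg.norm(d),"yaw",np.degrees(np.arctan2(d[1],d[0])))
# yellow box
for n,a,b in(("can",(229,169),(356,250)),):
    print(n,tri([ray("scene",a),ray("top",b)]))
print("piston T",atz(ray("top",(425,277)),.09),"orange grip",atz(ray("top",(381,190)),.148))
# arm orientation
o=ctrl.get_obs();R=Rn.from_euler("xyz",o["orientation"],degrees=True).as_matrix();print(R.round(3))
cw=ctrl.get_calibration("wrist");print("wristcam rel tool",R.T@(-cw["R"].T@cw["t"]-o["tool_pos"]))
```

```text
ring [0.57357832 0.10194402 0.2685032 ] [np.float64(4.554244975252069e-05), np.float64(4.554244975247415e-05)]
posttop [0.6959436  0.07486641 0.34023898] [np.float64(0.000648009514965843), np.float64(0.0006480095149658218)]
foot [0.6941124  0.07091508 0.00417085] [np.float64(0.004708022478000146), np.float64(0.004708022478000209)]
scene [276.7 167.7]
scene [280.1 305.6]
scene [318.7 168.6]
top [236. 133.]
top [251.4 168.9]
top [225.5 208.5]
len 0.12532541294759286 yaw -12.477630964680172
can (array([ 0.49108463, -0.1559784 ,  0.15181125]), [np.float64(0.0036429044021996752), np.float64(0.0036429044021996267)])
piston T [ 0.42888164 -0.32692928  0.09      ] orange grip [ 0.62123378 -0.21587103  0.148     ]
[[-0.    -0.371  0.929]
 [-0.     0.929  0.371]
 [-1.    -0.    -0.   ]]
wristcam rel tool [-0.15750596  0.00043489 -0.06640513]
```

Emit:
drive_tool --plan '[[[-0.034,0.1835,0.41],[48,0,0],0.6],[[-0.034,0.1835,0.41],[48,0,0],0.6],[[-0.034,0.1835,0.41],[48,0,0],0.6],[[-0.034,0.1835,0.41],[48,0,0],0.6],[[-0.034,0.1835,0.41],[48,0,0],0.6],[[-0.034,0.1835,0.41],[48,0,0],0.6],[[-0.034,0.1835,0.41],[48,0,0],0.6],[[-0.034,0.1835,0.41],[48,0,0],0.6],[[-0.034,0.1835,0.41],[48,0,0],0.6],[[-0.034,0.1835,0.41],[48,0,0],0.6],[[-0.034,0.1835,0.41],[48,0,0],0.6],[[-0.034,0.1835,0.41],[48,0,0],0.6],[[-0.034,0.1835,0.41],[48,0,0],0.6],[[-0.034,0.1835,0.41],[48,0,0],0.6],[[-0.034,0.1835,0.41],[48,0,0],0.6],[[-0.034,0.1835,0.41],[48,0,0],0.6],[[-0.034,0.1835,0.41],[48,0,0],0.6],[[-0.034,0.1835,0.41],[48,0,0],0.6]]'

```text
clock: 3.1
tool_pos: [0.5623, -0.3053, 0.2607]
orientation: [17.4, 90.0, -8.9]
force: [-0.4, -0.0, -0.6]
opening: 0.0531
```

Run:
```python
from h import *
o=ctrl.get_obs();print({k:np.round(v,3) for k,v in o.items()})
cal=ctrl.get_calibration("wrist")
im=ctrl.snapshot("wrist")
Z={"lamp_grip":.148,"hook_seat":.152,"beak":.146,"lamp_center":.084}
for n in Z:
    for d in ctrl.landmark_of("wrist",n): print(n,np.round(d["pixel"],1),round(d["confidence"],2),atz(ray("wrist",d["pixel"],cal),Z[n]).round(4))
cv2.imwrite("pics/w1.png",im)
```

```text
{'clock': np.float64(3.1), 'joint_pos': array([ -11.057,   16.19 ,   -1.104,   -0.   ,  -72.7  , -105.263]), 'qvel': array([ 0.3  ,  0.146,  0.083,  0.046,  0.03 , -0.088]), 'tau': array([ 8.0000e-02, -5.2590e+01,  2.9654e+01,  7.0350e+00, -8.6000e-02,
        4.0000e-03]), 'tool_pos': array([ 0.562, -0.305,  0.261]), 'orientation': array([17.435, 89.994, -8.885]), 'force': array([-0.37 , -0.034, -0.555]), 'moment': array([-0.038, -0.033,  0.018]), 'opening': np.float64(0.053)}
lamp_grip [279.2 201.7] 0.79 [ 0.5588 -0.3036  0.148 ]
lamp_grip [405.2 216. ] 0.63 [ 0.6212 -0.2067  0.148 ]
hook_seat [276.3 239. ] 0.78 [ 0.5866 -0.3201  0.152 ]
hook_seat [206.8  91.3] 0.73 [ 0.4481 -0.3149  0.152 ]
beak [277.  267.8] 0.88 [ 0.6139 -0.3331  0.146 ]
lamp_center [279.1 219.8] 0.91 [ 0.5898 -0.3191  0.084 ]
lamp_center [383.  226.7] 0.77 [ 0.6488 -0.219   0.084 ]
```

View pics/w1.png

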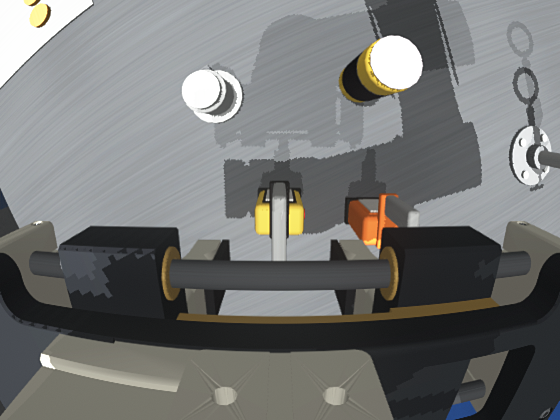

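The wrist picture shows the yellow lamp's plate and box centred at column 279.5 and running straight up the picture, so yaw and sideways position are right. The orange twin is at (378,215), clear of the fingers. Next I go down and grip.

Emit:
drive_tool --plan '[[[0.035,0,-0.001],[0,0,0],0.6],[[0.07,0,-0.001],[0,0,0],0.6],[[0.1,0,-0.001],[0,0,0],0.6],[[0.12,0,-0.001],[0,0,0],0.6],[[0.132,0,-0.001],[0,0,0],0.6],[[0.132,0,-0.001],[0,0,0],0.6],[[0.132,0,-0.001],[0,0,0],0.6],[[0.132,0,-0.001],[0,0,0],0],[[0.132,0,-0.001],[0,0,0],0],[[0.132,0,-0.001],[0,0,0],0],[[0.132,0,-0.001],[0,0,0],0],[[0.132,0,-0.001],[0,0,0],0],[[0.132,0,-0.001],[0,0,0],0],[[0.132,0,-0.001],[0,0,0],0]]'

```text
clock: 4.52
tool_pos: [0.5619, -0.3044, 0.1288]
orientation: [-37.8, 90.0, -64.0]
force: [-2.1, -6.9, -0.8]
opening: 0.0118
```

Emit:
drive_tool --plan '[[[-0.01,0,0],[0,0,0],0],[[-0.03,0,0],[0,0,0],0],[[-0.06,0,0],[0,0,0],0],[[-0.09,0,0],[0,0,0],0],[[-0.12,0,0],[0,0,0],0],[[-0.15,0,0],[0,0,0],0],[[-0.18,0,0],[0,0,0],0],[[-0.195,0,0],[0,0,0],0],[[-0.2,0,0],[0,0,0],0],[[-0.2,0,0],[0,0,0],0],[[-0.2,0,0],[0,0,0],0],[[-0.2,0,0],[0,0,0],0],[[-0.2,0,0],[0,0,0],0]]'

```text
clock: 5.6
tool_pos: [0.5612, -0.304, 0.3268]
orientation: [-168.9, 89.8, 164.8]
force: [-0.0, 1.1, -3.8]
opening: 0.0117
```

Run:
```python
from h import *
o=ctrl.get_obs();print({k:np.round(v,3) for k,v in o.items() if k!="tau"})
R=Rn.from_euler("xyz",o["orientation"],degrees=True).as_matrix();tp=o["tool_pos"]
print("Rt",R.round(4).tolist())
for cam in("scene","top","wrist"):
    im=ctrl.snapshot(cam);cv2.imwrite(f"pics/{cam}2.png",im)
off={"lamp_grip":(0,0),"hook_seat":(31,4),"beak":(60,-2),"lamp_center":(31,-64)}
for n,(a,b) in off.items():
    E=tp+R@np.array([-.019-b/1e3,0,a/1e3])
    for cam in("scene","top","wrist"):
        e=np.array(proj(cam,E)); L=ctrl.landmark_of(cam,n)
        print(n,cam,"expect",e.round(1),[(np.round(d["pixel"],1).tolist(),round(d["confidence"],2)) for d in L if np.linalg.norm(d["pixel"]-e)<25])
# target pose
yaw=np.radians(-12.5);x=np.array([np.cos(yaw),np.sin(yaw),0]);ring=np.array([.5736,.1019,.2685]);rim=ring-.025*x
tz=R[:,2];cur=np.degrees(np.arctan2(tz[1],tz[0]));print("toolyaw",cur,"turn about tool x",cur+12.5)
g=rim-.060*x+[0,0,.005+.002+.03]  # grip point w/ beak 30mm over rim top
T=g-[0,0,.019];print("target TCP",T,"shift tool",R.T@(T-tp))
```

```text
{'clock': np.float64(5.6), 'joint_pos': array([-1.09660e+01,  1.46980e+01,  5.28400e+00, -1.30000e-02,
       -8.07650e+01, -1.05294e+02]), 'qvel': array([ 0.021, -0.195,  0.499,  0.225, -0.092,  0.098]), 'tool_pos': array([ 0.561, -0.304,  0.327]), 'orientation': array([-168.9  ,   89.821,  164.838]), 'force': array([-3.000e-03,  1.135e+00, -3.839e+00]), 'moment': array([0.022, 0.073, 0.022]), 'opening': np.float64(0.012)}
Rt [[-0.003, 0.4425, 0.8968], [0.0008, 0.8968, -0.4425], [-1.0, -0.0006, -0.0031]]
lamp_grip scene expect [141.9  91.6] [([142.0, 95.5], 0.8)]
lamp_grip top expect [466.5 210.8] []
lamp_grip wrist expect [279. 271.] [([279.2, 269.7], 0.94)]
hook_seat scene expect [127.7  94. ] [([131.0, 95.5], 0.83)]
hook_seat top expect [475.5 193.6] []
hook_seat wrist expect [279.1 328.5] [([277.6, 330.3], 0.68)]
beak scene expect [115.  100.7] [([118.8, 101.3], 0.8)]
beak top expect [481.  178.3] []
beak wrist expect [279.1 362.7] []
lamp_center scene expect [134.1 123.6] [([136.1, 123.7], 0.64)]
lamp_center top expect [456.7 198.1] []
lamp_center wrist expect [279.1 271.2] []
toolyaw -26.262153267522056 turn about tool x -13.762153267522056
target TCP [0.49061484 0.12029737 0.2865    ] shift tool [ 0.04086054  0.3493022  -0.25094732]
```

Emit:
drive_tool --plan '[[[0,0.01,-0.008],[0,0,0],0],[[0,0.03,-0.025],[-1,0,0],0],[[0,0.05,-0.043],[-2,0,0],0],[[0,0.07,-0.06],[-3,0,0],0],[[0,0.09,-0.077],[-4,0,0],0],[[0,0.11,-0.094],[-5,0,0],0],[[0,0.13,-0.111],[-6,0,0],0],[[0,0.15,-0.128],[-7,0,0],0],[[0,0.17,-0.145],[-8,0,0],0],[[0,0.19,-0.162],[-9,0,0],0],[[0,0.21,-0.179],[-10,0,0],0],[[0,0.23,-0.196],[-11,0,0],0],[[0,0.25,-0.213],[-12,0,0],0],[[0,0.27,-0.23],[-13,0,0],0],[[0,0.29,-0.247],[-13.8,0,0],0],[[0,0.31,-0.264],[-13.8,0,0],0],[[0,0.325,-0.278],[-13.8,0,0],0],[[0,0.335,-0.286],[-13.8,0,0],0],[[0,0.34,-0.29],[-13.8,0,0],0],[[0,0.34,-0.29],[-13.8,0,0],0]]'

```text
clock: 8.02
tool_pos: [0.4517, 0.13, 0.3289]
orientation: [41.1, 90.0, 28.7]
force: [-0.1, 0.3, -4.1]
opening: 0.012
```

Emit:
drive_tool --plan '[[[0,0,0],[0,0,0],0],[[0,0,0],[0,0,0],0],[[0,0,0],[0,0,0],0],[[0,0,0],[0,0,0],0],[[0,0,0],[0,0,0],0]]'

```text
clock: 8.43
tool_pos: [0.4519, 0.1295, 0.3289]
orientation: [40.3, 90.0, 27.9]
force: [0.5, -0.7, -4.4]
opening: 0.0119
```

```bash
cat > look.py <<'E'
from h import *
import sys
k=sys.argv[1]
o=ctrl.get_obs();print({n:np.round(v,3) for n,v in o.items() if n not in("tau","joint_pos","qvel")})
R=Rn.from_euler("xyz",o["orientation"],degrees=True).as_matrix();tp=o["tool_pos"]
print("Rt",R.round(4).tolist())
yaw=np.radians(-12.5);x=np.array([np.cos(yaw),np.sin(yaw),0]);y=np.array([-x[1],x[0],0]);ring=np.array([.5736,.1019,.2685]);rim=ring-.025*x
print("toolyaw",np.degrees(np.arctan2(R[1,2],R[0,2])))
b=tp+R@np.array([-.017,0,.060])-rim
print("beak rel rim centre: along, across, z (mm)",np.round(1e3*np.array([b@x,b@y,b[2]]),1))
ims={c:ctrl.snapshot(c) for c in("scene","top","wrist")}
for c,i in ims.items(): cv2.imwrite(f"pics/{c}{k}.png",i)
u,v=map(int,proj("scene",rim+[0,0,.02]));u=max(80,min(480,u));v=max(80,min(340,v))
a=cv2.resize(ims["scene"][v-80:v+80,u-80:u+80],(400,400),interpolation=cv2.INTER_CUBIC)
w=cv2.resize(ims["wrist"][180:420,130:430],(400,320),interpolation=cv2.INTER_CUBIC)
w=cv2.copyMakeBorder(w,0,80,0,0,cv2.BORDER_CONSTANT)
cv2.imwrite(f"pics/v{k}.png",np.hstack([a,w]))
E
python3 look.py 3
```

```text
{'clock': np.float64(8.433), 'tool_pos': array([0.452, 0.129, 0.329]), 'orientation': array([40.328, 89.959, 27.92 ]), 'force': array([ 0.523, -0.683, -4.438]), 'moment': array([-0.017,  0.083, -0.015]), 'opening': np.float64(0.012)}
Rt [[0.0006, 0.2149, 0.9766], [0.0003, 0.9766, -0.2149], [-1.0, 0.0005, 0.0006]]
toolyaw -12.40782297256266
beak rel rim centre: along, across, z (mm) [-39.8   0.7  77.4]
```

View pics/v3.png

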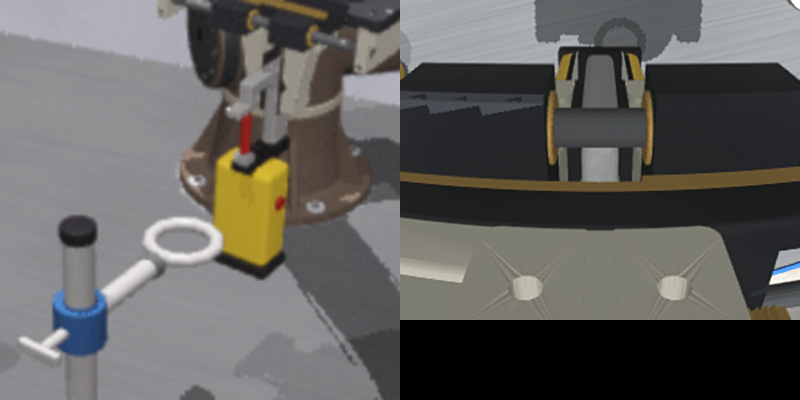

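The scene crop shows the lamp held upright by its back plate, red gate and mouth facing the eye, with the ring at crop (182,241) in front of it. The wrist crop shows the plate still centred in the jaws.

Emit:
drive_tool --plan '[[[0.01,-0.001,0.008],[0,0,0],0],[[0.02,-0.001,0.016],[0,0,0],0],[[0.03,-0.001,0.024],[0,0,0],0],[[0.04,-0.001,0.032],[0,0,0],0],[[0.05,-0.001,0.037],[0,0,0],0],[[0.056,-0.001,0.039],[0,0,0],0],[[0.06,-0.001,0.039],[0,0,0],0],[[0.06,-0.001,0.039],[0,0,0],0],[[0.06,-0.001,0.039],[0,0,0],0],[[0.06,-0.001,0.039],[0,0,0],0],[[0.06,-0.001,0.039],[0,0,0],0],[[0.06,-0.001,0.039],[0,0,0],0]]'

```text
clock: 9.58
tool_pos: [0.4898, 0.1206, 0.2695]
orientation: [42.8, 89.9, 30.4]
force: [-0.3, -0.4, -5.3]
opening: 0.0121
```

```bash
python3 look.py 4
python3 - <<'E'
from h import *
o=ctrl.get_obs();R=Rn.from_euler("xyz",o["orientation"],degrees=True).as_matrix();tp=o["tool_pos"]
for n,(a,b) in {"lamp_grip":(0,0),"hook_seat":(31,4),"beak":(60,-2),"lamp_center":(31,-64)}.items():
    E=tp+R@np.array([-.019-b/1e3,0,a/1e3])
    for cam in("scene","wrist"): print(n,cam,np.round(proj(cam,E),1),[(np.round(d["pixel"],1).tolist(),round(d["confidence"],2)) for d in ctrl.landmark_of(cam,n)])
E
```

```text
{'clock': np.float64(9.583), 'tool_pos': array([0.49 , 0.121, 0.27 ]), 'orientation': array([42.802, 89.894, 30.44 ]), 'force': array([-0.28 , -0.38 , -5.276]), 'moment': array([-0.012,  0.116,  0.039]), 'opening': np.float64(0.012)}
Rt [[0.0016, 0.2141, 0.9768], [0.0009, 0.9768, -0.2141], [-1.0, 0.0013, 0.0014]]
toolyaw -12.361932743987536
beak rel rim centre: along, across, z (mm) [-0.9  0.2 18.1]
lamp_grip scene [343.9 141.1] [([176.2, 194.7], 0.64), ([344.2, 143.4], 0.6)]
lamp_grip wrist [278.9 273.4] [([276.6, 267.6], 0.81)]
hook_seat scene [335.4 145.7] [([164.9, 201.7], 0.94), ([340.3, 146.5], 0.84), ([345.7, 141.8], 0.7)]
hook_seat wrist [279.1 331.9] [([280.6, 327.9], 0.86)]
beak scene [326.8 154.7] [([152.3, 207.9], 0.84), ([327.6, 153.8], 0.79)]
beak wrist [279.2 366.4] []
lamp_center scene [333.7 175.3] [([334.8, 174.3], 0.96)]
lamp_center wrist [279.3 273.8] []
```

View pics/v4.png

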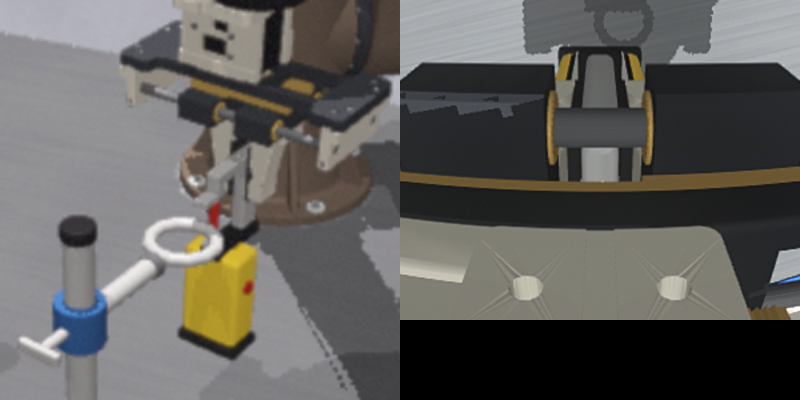

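The lamp beak sits just above the rim at crop (215,200) in the scene view. Landmarks agree with the expected position within about 1 px. Now I feel for the rim.

Emit:
drive_tool --plan '[[[0.003,0,0],[0,0,0],0],[[0.006,0,0],[0,0,0],0],[[0.008,0,0],[0,0,0],0],[[0.008,0,0],[0,0,0],0],[[0.008,0,0],[0,0,0],0],[[0.008,0,0],[0,0,0],0]]'

```text
clock: 10.63
tool_pos: [0.4898, 0.1204, 0.2609]
orientation: [30.4, 90.0, 18.0]
force: [-0.2, -0.1, -4.5]
opening: 0.0114
```

Emit:
drive_tool --plan '[[[0.001,0,0],[0,0,0],0],[[0.0015,0,0],[0,0,0],0],[[0.0015,0,0],[0,0,0],0],[[0.0015,0,0],[0,0,0],0]]'

```text
clock: 10.97
tool_pos: [0.4898, 0.1204, 0.2594]
orientation: [32.1, 90.0, 19.7]
force: [-0.4, 0.7, -4.4]
opening: 0.0118
```

Emit:
drive_tool --plan '[[[0.001,0,0],[0,0,0],0],[[0.0015,0,0],[0,0,0],0],[[0.0015,0,0],[0,0,0],0],[[0.0015,0,0],[0,0,0],0]]'

```text
clock: 11.3
tool_pos: [0.4898, 0.1204, 0.2578]
orientation: [21.7, 90.0, 9.3]
force: [-0.2, 0.6, -4.4]
opening: 0.0118
```

Emit:
drive_tool --plan '[[[0.0005,0,0],[0,0,0],0],[[0.001,0,0],[0,0,0],0],[[0.001,0,0],[0,0,0],0]]'

```text
clock: 11.55
tool_pos: [0.4897, 0.1203, 0.2567]
orientation: [24.1, 90.0, 11.7]
force: [1.3, -0.3, -4.4]
opening: 0.0117
```

Emit:
drive_tool --plan '[[[0.0005,0,0],[0,0,0],0],[[0.001,0,0],[0,0,0],0],[[0.001,0,0],[0,0,0],0]]'

```text
clock: 11.8
tool_pos: [0.4897, 0.1203, 0.2558]
orientation: [17.2, 90.0, 4.8]
force: [-0.6, 0.7, -4.1]
opening: 0.0118
```

Emit:
drive_tool --plan '[[[0.0005,0,0],[0,0,0],0],[[0.001,0,0],[0,0,0],0],[[0.001,0,0],[0,0,0],0]]'

```text
clock: 12.05
tool_pos: [0.4898, 0.1204, 0.2554]
orientation: [26.9, 89.9, 14.5]
force: [-2.7, -0.4, 3.2]
opening: 0.0118
```

Emit:
drive_tool --plan '[[[0.0005,0,0],[0,0,0],0],[[0.001,0,0],[0,0,0],0],[[0.001,0,0],[0,0,0],0]]'

```text
clock: 12.3
tool_pos: [0.4899, 0.1204, 0.2551]
orientation: [27.1, 89.9, 14.8]
force: [-6.1, 1.4, 4.9]
opening: 0.0122
```

Contact is felt: Fz rose from -4.4 to +3.2 N at TCP z 0.2555, so the beak underside is at about 0.2725 and the rim centre at about 0.2675, close to the seen height of 0.2685. Next I go up 3 mm.

Emit:
drive_tool --plan '[[[-0.0015,0,0],[0,0,0],0],[[-0.0035,0,0],[0,0,0],0],[[-0.0035,0,0],[0,0,0],0],[[-0.0035,0,0],[0,0,0],0]]'

```text
clock: 12.63
tool_pos: [0.4899, 0.1204, 0.2583]
orientation: [27.3, 89.9, 14.9]
force: [-0.6, 0.0, -4.1]
opening: 0.0121
```

```bash
python3 look.py 5
python3 - <<'E'
from h import *
o=ctrl.get_obs();R=Rn.from_euler("xyz",o["orientation"],degrees=True).as_matrix();tp=o["tool_pos"]
for n,(a,b) in {"lamp_grip":(0,0),"hook_seat":(31,4),"beak":(60,-2),"lamp_center":(31,-64)}.items():
    E=tp+R@np.array([-.019-b/1e3,0,a/1e3])
    for cam in("scene","wrist"): print(n,cam,np.round(proj(cam,E),1),[(np.round(d["pixel"],1).tolist(),round(d["confidence"],2)) for d in ctrl.landmark_of(cam,n)][:3])
a=cv2.imread("pics/scene5.png")[110:230,290:410];cv2.imwrite("pics/z5.png",cv2.resize(a,(600,600),interpolation=cv2.INTER_CUBIC))
E
```

```text
{'clock': np.float64(12.633), 'tool_pos': array([0.49 , 0.12 , 0.258]), 'orientation': array([27.274, 89.91 , 14.906]), 'force': array([-0.619,  0.015, -4.135]), 'moment': array([-0.021,  0.121, -0.015]), 'opening': np.float64(0.012)}
Rt [[0.0015, 0.2142, 0.9768], [0.0004, 0.9768, -0.2142], [-1.0, 0.0007, 0.0014]]
toolyaw -12.367701438459752
beak rel rim centre: along, across, z (mm) [-0.8  0.   6.9]
lamp_grip scene [343.5 145.9] [([343.9, 149.3], 0.78), ([175.4, 194.9], 0.57), ([182.6, 179.0], 0.33)]
lamp_grip wrist [278.8 273.3] [([277.9, 269.3], 0.97)]
hook_seat scene [335.  150.7] [([163.2, 198.9], 0.78)]
hook_seat wrist [278.9 331.4] [([276.6, 327.8], 0.97)]
beak scene [326.5 159.7] [([151.0, 208.4], 0.82), ([329.2, 160.9], 0.8)]
beak wrist [278.9 365.6] []
lamp_center scene [333.3 179.9] [([169.4, 222.4], 0.79), ([332.4, 181.2], 0.69)]
lamp_center wrist [278.9 273.3] [([462.4, 147.7], 0.48)]
```

View pics/z5.png

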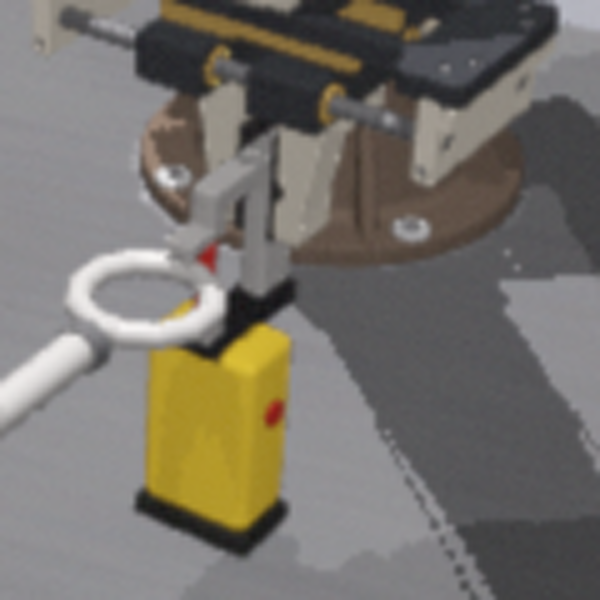

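The crop shows the lamp upright with its beak over the free rim of the ring at crop (180,240) and the red gate outside at (207,258). I push the gate in along x.

Emit:
drive_tool --plan '[[[-0.0004,0,0.002],[0,0,0],0],[[-0.0004,0,0.005],[0,0,0],0],[[-0.0004,0,0.008],[0,0,0],0],[[-0.0004,0,0.01],[0,0,0],0],[[-0.0004,0,0.01],[0,0,0],0],[[-0.0004,0,0.01],[0,0,0],0]]'

```text
clock: 13.68
tool_pos: [0.4993, 0.1182, 0.2588]
orientation: [45.1, 89.9, 32.7]
force: [-3.0, 1.9, -3.5]
opening: 0.0116
```

```bash
cat > s.py <<'E'
from h import *
o=ctrl.get_obs();R=Rn.from_euler("xyz",o["orientation"],degrees=True).as_matrix();tp=o["tool_pos"]
yaw=np.radians(-12.5);x=np.array([np.cos(yaw),np.sin(yaw),0]);y=np.array([-x[1],x[0],0]);rim=np.array([.5736,.1019,.2675])-.025*x
b=tp+R@np.array([-.017,0,.060])-rim;F=o["force"]
print("t",o["clock"],"beak rel rim mm",np.round(1e3*np.array([b@x,b@y,b[2]]),1),"F along/across/z",np.round([F@x,F@y,F[2]],1),"M",o["moment"].round(2),"tool yaw,tilt",np.degrees(np.arctan2(R[1,2],R[0,2])).round(1),R[2,1:].round(4))
E
python3 s.py
```

```text
t 13.6833 beak rel rim mm [ 8.9 -0.   8.3] F along/across/z [-3.4  1.2 -3.5] M [0.49 1.48 0.08] tool yaw,tilt -12.4 [0.0007 0.0007]
```

Emit:
drive_tool --plan '[[[0,0,0.003],[0,0,0],0],[[0,0,0.006],[0,0,0],0],[[0,0,0.009],[0,0,0],0],[[0,0,0.01],[0,0,0],0],[[0,0,0.01],[0,0,0],0],[[0,0,0.01],[0,0,0],0]]'

```text
clock: 14.18
tool_pos: [0.5085, 0.116, 0.2583]
orientation: [175.4, 90.0, 163.0]
force: [-4.1, 0.9, -3.5]
opening: 0.0121
```

```bash
python3 s.py
```

```text
t 14.1833 beak rel rim mm [18.4 -0.2  7.7] F along/across/z [-4.2  0.  -3.5] M [0.59 2.02 0.04] tool yaw,tilt -12.4 [ 0.0001 -0.0008]
```

Emit:
drive_tool --plan '[[[-0.0005,0,0.003],[0,0,0],0],[[-0.0005,0,0.006],[0,0,0],0],[[-0.0005,0,0.009],[0,0,0],0],[[-0.0005,0,0.011],[0,0,0],0],[[-0.0005,0,0.011],[0,0,0],0],[[-0.0005,0,0.011],[0,0,0],0]]'

```text
clock: 14.68
tool_pos: [0.518, 0.1133, 0.2574]
orientation: [-160.7, 89.8, -173.1]
force: [-4.8, 0.8, -7.1]
opening: 0.0121
```

```bash
python3 s.py
```

```text
t 14.6833 beak rel rim mm [28.3 -0.8  6.7] F along/across/z [-4.9 -0.2 -7.1] M [0.47 1.93 0.04] tool yaw,tilt -12.4 [-0.0014 -0.0039]
```

Emit:
drive_tool --plan '[[[0.002,0,0.0005],[0,0,0],0],[[0.004,0,0.0005],[0,0,0],0],[[0.006,0,0.0005],[0,0,0],0],[[0.006,0,0.0005],[0,0,0],0],[[0.006,0,0.0005],[0,0,0],0]]'

```text
clock: 15.1
tool_pos: [0.5176, 0.1129, 0.25]
orientation: [-156.3, 89.6, -168.7]
force: [-1.5, 0.3, -14.0]
opening: 0.012
```

```bash
python3 s.py
```

```text
t 15.1 beak rel rim mm [28.1 -1.3 -0.8] F along/across/z [ -1.6  -0.1 -14. ] M [ 0.1  1.  -0. ] tool yaw,tilt -12.4 [-0.0027 -0.0062]
```

Emit:
drive_tool --plan '[[[0.0015,0,0],[0,0,0],0],[[0.003,0,0],[0,0,0],0],[[0.003,0,0],[0,0,0],0],[[0.003,0,0],[0,0,0],0]]'

```text
clock: 15.43
tool_pos: [0.5186, 0.1131, 0.248]
orientation: [-156.7, 89.8, -169.1]
force: [0.0, -0.9, -4.1]
opening: 0.012
```

```bash
python3 s.py
```

```text
t 15.4333 beak rel rim mm [29.  -0.9 -2.7] F along/across/z [ 0.2 -0.9 -4.1] M [0.04 0.02 0.04] tool yaw,tilt -12.4 [-0.0017 -0.0039]
```

The along-force dropped to zero and Fz returned to the weight alone, so the gate seems to have snapped shut. Now I settle the crown on the rim.

Emit:
drive_tool --plan '[[[0.001,0,0],[0,0,0],0],[[0.0018,0,0],[0,0,0],0],[[0.0018,0,0],[0,0,0],0],[[0.0018,0,0],[0,0,0],0]]'

```text
clock: 15.77
tool_pos: [0.5187, 0.1131, 0.2463]
orientation: [-156.8, 89.8, -169.3]
force: [0.6, -0.4, -4.1]
opening: 0.0118
```

```bash
python3 s.py;python3 look.py 6 >/dev/null;python3 - <<'E'
import cv2
a=cv2.imread("pics/scene6.png")[120:240,270:390];cv2.imwrite("pics/z6.png",cv2.resize(a,(600,600),interpolation=cv2.INTER_CUBIC))
E
```

```text
t 15.7667 beak rel rim mm [29.1 -0.9 -4.4] F along/across/z [ 0.7 -0.3 -4.1] M [0.   0.09 0.03] tool yaw,tilt -12.4 [-0.0016 -0.0036]
```

View pics/z6.png

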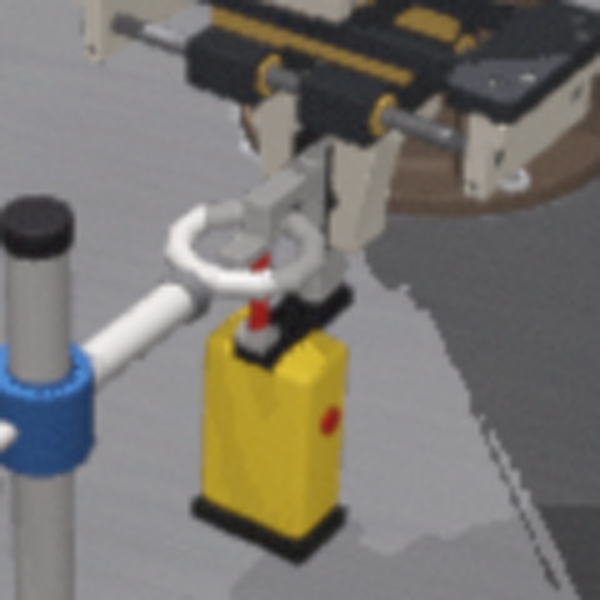

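The crop shows the nose inside the ring at (260,235) and the red gate upright from pivot (258,335) to the nose, so it looks shut. I let down the last bit in small steps.

Emit:
drive_tool --plan '[[[0.0005,0,0],[0,0,0],0],[[0.001,0,0],[0,0,0],0],[[0.001,0,0],[0,0,0],0]]'

```text
clock: 16.17
tool_pos: [0.5186, 0.1131, 0.2451]
orientation: [-156.2, 89.8, -168.6]
force: [-0.0, -0.5, -3.8]
opening: 0.012
```

Emit:
drive_tool --plan '[[[0.0005,0,0],[0,0,0],0],[[0.0008,0,0],[0,0,0],0],[[0.0008,0,0],[0,0,0],0]]'

```text
clock: 16.42
tool_pos: [0.5187, 0.1131, 0.2447]
orientation: [-155.8, 89.8, -168.2]
force: [-1.2, 0.2, -0.8]
opening: 0.0119
```

```bash
python3 s.py
```

```text
t 16.4167 beak rel rim mm [29.1 -0.9 -6. ] F along/across/z [-1.2 -0.1 -0.8] M [-0.01  0.43  0.02] tool yaw,tilt -12.4 [-0.0016 -0.0035]
```

The crown is seated: the rim now carries about 3.3 N of the weight, at exactly the expected height. Now I release.

Emit:
drive_tool --plan '[[[0,0,0],[0,0,0],0.3],[[0,0,0],[0,0,0],0.4],[[0,0,0],[0,0,0],0.5],[[0,0,0],[0,0,0],0.6],[[0,0,0],[0,0,0],0.6],[[0,0,0],[0,0,0],0.6],[[0,0,0],[0,0,0],0.6],[[0,0,0],[0,0,0],0.6]]'

```text
clock: 17.08
tool_pos: [0.5187, 0.1131, 0.2447]
orientation: [-155.6, 89.8, -168.0]
force: [1.2, 0.8, 0.1]
opening: 0.0521
```

```bash
python3 s.py; python3 look.py 7 >/dev/null;python3 - <<'E'
import cv2,numpy as np
a=cv2.imread("pics/scene7.png")[120:240,270:390];w=cv2.imread("pics/wrist7.png")[180:360,190:370]
cv2.imwrite("pics/z7.png",np.hstack([cv2.resize(i,(400,400),interpolation=cv2.INTER_CUBIC) for i in(a,w)]))
E
```

```text
t 17.0833 beak rel rim mm [29.1 -0.9 -6. ] F along/across/z [1.  1.1 0.1] M [-0.03 -0.05  0.01] tool yaw,tilt -12.4 [-0.0016 -0.0035]
```

View pics/z7.png

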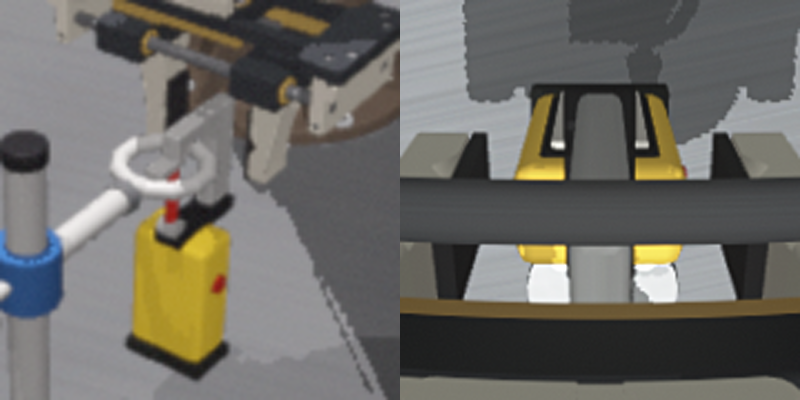

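The lamp hangs straight on the rim with the fingers clear of the plate on both sides. I retract straight up, then back and away.

Emit:
drive_tool --plan '[[[-0.005,0,0],[0,0,0],0.6],[[-0.015,0,0],[0,0,0],0.6],[[-0.03,0,0],[0,0,0],0.6],[[-0.05,0,0],[0,0,0],0.6],[[-0.07,0,0],[0,0,0],0.6],[[-0.09,0,0],[0,0,0],0.6],[[-0.11,0,0],[0,0,0],0.6],[[-0.12,0,-0.02],[0,0,0],0.6],[[-0.12,-0.02,-0.04],[0,0,0],0.6],[[-0.12,-0.06,-0.05],[0,0,0],0.6],[[-0.12,-0.1,-0.05],[0,0,0],0.6],[[-0.12,-0.14,-0.05],[0,0,0],0.6],[[-0.12,-0.15,-0.05],[0,0,0],0.6],[[-0.12,-0.15,-0.05],[0,0,0],0.6],[[-0.12,-0.15,-0.05],[0,0,0],0.6],[[-0.12,-0.15,-0.05],[0,0,0],0.6],[[-0.12,-0.15,-0.05],[0,0,0],0.6],[[-0.12,-0.15,-0.05],[0,0,0],0.6]]'

```text
clock: 18.73
tool_pos: [0.4384, -0.0218, 0.365]
orientation: [-155.1, 89.7, -167.5]
force: [0.8, 0.3, -0.7]
opening: 0.0528
```

Emit:
drive_tool --plan '[[[0,0,0],[0,0,0],0.6],[[0,0,0],[0,0,0],0.6],[[0,0,0],[0,0,0],0.6],[[0,0,0],[0,0,0],0.6],[[0,0,0],[0,0,0],0.6],[[0,0,0],[0,0,0],0.6],[[0,0,0],[0,0,0],0.6],[[0,0,0],[0,0,0],0.6],[[0,0,0],[0,0,0],0.6],[[0,0,0],[0,0,0],0.6],[[0,0,0],[0,0,0],0.6],[[0,0,0],[0,0,0],0.6]]'

```text
clock: 19.73
tool_pos: [0.4384, -0.0218, 0.365]
orientation: [-154.8, 89.8, -167.2]
force: [0.3, 0.2, -0.5]
opening: 0.0526
```

Run:
```python
from h import *
import time
a=ctrl.snapshot("scene");t=ctrl.snapshot("top")
for _ in range(8): b=ctrl.snapshot("scene")
print("swing diff max in lamp area",int(cv2.absdiff(a,b)[120:240,270:390].max()),"mean",cv2.absdiff(a,b)[120:240,270:390].mean())
s0=cv2.imread("pics/scene0.png")
for n,(u,v) in {"can":(229,197),"piston":(186,178),"bearing":(452,282),"orange":(172,238)}.items():
    print(n,cv2.absdiff(s0,b)[v-15:v+15,u-15:u+15].mean().round(1))
for n in("can_center","piston_center","bearing_center","lamp_center"): print(n,[(np.round(d["pixel"],1).tolist(),round(d["confidence"],2)) for d in ctrl.landmark_of("scene",n)])
print(ctrl.get_obs()["clock"],ctrl.get_obs()["force"])
cv2.imwrite("pics/z8.png",np.hstack([cv2.resize(b[120:240,270:390],(400,400),interpolation=cv2.INTER_CUBIC),cv2.resize(b[120:300,60:240],(400,400),interpolation=cv2.INTER_CUBIC)]))
```

```text
swing diff max in lamp area 12 mean 1.1532407407407408
can 2.0
piston 14.3
bearing 1.3
orange 3.5
can_center [([231.2, 195.9], 0.64), ([184.2, 175.1], 0.34)]
piston_center [([186.1, 176.8], 0.55)]
bearing_center [([450.0, 282.1], 0.62)]
lamp_center [([167.4, 221.3], 0.88), ([452.2, 281.9], 0.23)]
20.4333 [-0.55507856 -0.15730805  0.09817547]
```

View pics/z8.png

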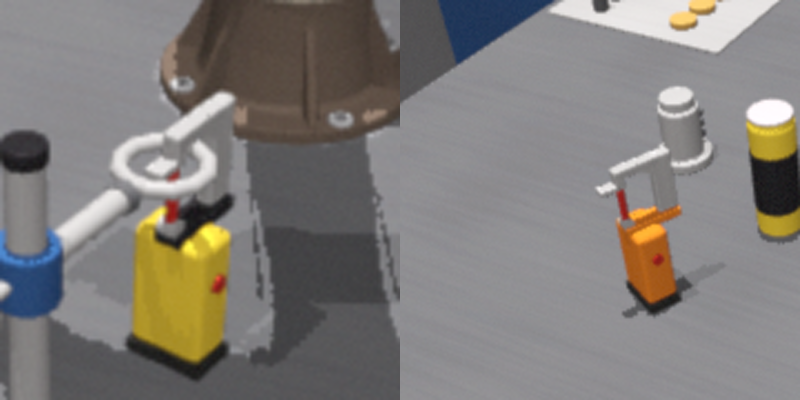

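The lamp hangs upright and still on the eye's free rim with the gate shut (crop (172,190)). The orange twin, piston and can are where they were, and the piston's picture difference is only the changed shadow. I hand the job in.

```bash
python3 -c "
from plant import ctrl
print(ctrl.close_job())"
```

```text
the job is handed in; nothing more can be done
None
```

The yellow lamp now hangs from the free rim of the eye, with its gate shut under the rim. The job was handed in at about 20 s.

- **How it went:** I gripped the hook's back plate and felt for the rim with the beak. It touched with the rim centre at about 267.5 mm; the cameras had given 268.5 mm. I then pushed the gate in with about 5 N, let the lamp down until the gate snapped and the crown took the weight, and only then let go and backed away.
- **Force on the stand:** the highest readings were about 10 N, just before the gate snapped, and about 11 N during the first feel for the rim. I could only read the force at the end of each move, so a brief higher peak between readings would not have shown.
- **Last checks:**
  - After release, the picture shows the lamp straight with the gate upright.
  - Pictures taken over 0.4 s show no swing.
  - The wrist force is about zero.
  - The can, bearing and orange twin look unchanged.
- **Checks that disagreed:**
  - The picture around the piston differed from the start (14 against 1–4 for the other parts). Its detected position moved less than 2 px, so I put that down to the arm's shadow having moved off it.
  - In the last scene picture the lamp detector reported only the orange twin, not the hung lamp, so the hung state rests on my own view of the picture and on the forces.

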